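# Re-hang the lift-off door of a plate incubator

## Robot

A 7-joint arm with a two-finger parallel gripper is mounted at the origin on the work surface. World frame = base frame: x ahead of the robot, y to its left, z up, the work surface at z = 0. Lengths are in mm, angles in rad, forces in N, time in s.
With the tool pointing down it reaches from about 400 to 875 mm from the base axis. Payload 6.5 kg.
Tool frame: the origin (TCP) lies on the centre line of the jaws, within the pads' length; the fingertips stand ctrl.tips_ahead ahead of it and the grasp point (between the pads) lies 8 mm behind it (ctrl.tips_ahead is the distance from the TCP to the fingertips, in mm); z points along the fingers, y is the direction in which the jaws open and shut (so a half turn about z gives the same grasp; the last joint's range is limited). The gripper opens to 88 mm and grips with 3 to 60 N. Pads are 18 mm wide; open, the fingers measure 123 mm over their backs; the gripper's body (75 mm by 187 mm) begins 45 mm behind the grasp point.
Start: joints at [1.172, 0.536, -0.004, 1.538, 0.003, 1.067, -0.071], TCP at [212.345, -614.329, 249.716] pointing down, gripper open.
Joint ranges: [-2.7, 2.7], [-0.37, 2.16], [-1.27, 1.26], [0.24, 2.4], [-1.31, 4.45], [0.19, 1.91], [-2.76, 2.76]. Speed limits (rad/s): [2.39, 2.39, 3.14, 3.14, 3.14, 3.14, 3.14].

## Interface

Orientations are given as a rotation vector (axis times angle).
In Python, from plant import read_state, vision, job, ctrl gives the robot as it stands. The module is installed in compiled form; this text tells all that it offers.
- The arm moves only by the tool step_arm, never from a script. Its argument "motion" is a list of rows, each a list of 7 numbers: the turn, a rotation vector about the world's x, y, z in degrees, then the shift along the world's x, y, z in mm, then the opening, from 0 (shut) to 1 (fully open). In form: [[wx, wy, wz, x, y, z, claw], ...]. A call has 1 to 20 rows; each row shifts and turns the commanded pose from where the row before left it; what a row does not reach is not made up. A row lasts 1/8 s, in which the tool goes at most 62.5 mm and 10.7 degrees, less where a joint would pass 70% of its speed; a pose out of reach is approached as far as the arm can. A call is refused whole if a number of a shift passes 62.5 or a number of a turn 10.7, either way. A call with a gripper value outside its range is refused whole. The fingers move at their own pace and stop on an object; "force" is the grip in N (left out, the last holds). Time passes only in rows, so rows that do not move let the fingers close. It gives the time, the measured TCP pose, the force and the opening at its end, in the units of the state.
- read_state(): the state, without advancing time (a new reading comes with each control period).
- vision.capture(name): name is "scene" or "top"; returns the picture (400x640x3 uint8, red, green, blue); there is no depth.
- vision.camera_model(name): a dict with "camera_matrix" (3x3 intrinsics, pixels), "R" (3x3) and "t" (3): a world point X has camera coordinates R X + t. Camera axes: x right, y down, z forward; pixel columns grow to the right and rows downward; lengths in mm; the calibration is good to about 2 mm. A picture is of the moment at which its call begins. camera_model takes no time and is no camera call.
- job.sign_off(): hands the job in, once; it reports no verdict.
The state is a dict: "t": time; "joint_positions": joint angles; "qd": joint speeds; "joint_efforts": joint torques, N m; "tool_pos": TCP position; "eef_rot": TCP orientation; "force": force on the tool from outside, world axes, zero at the start; "ft_torque": the same for the moment, N m; "width": opening from 0.0 (shut) to 1.0 (fully open).
Only numpy, scipy, OpenCV 4.12 (cv2) and the standard library are available. Lean on these libraries where they do the work, as an engineer would, in place of code of your own. Each camera call takes 0.05 s, during which the arm holds its last target. There are 200 camera calls.

## Task

The incubator's door has been taken off for cleaning and stands in the grey stand. Lift it out, hang it well open on the incubator by lowering both of its hinge knuckles fully down onto the two hinge pins at once, then swing it shut against the seal and let go. Work gently: do not force the door against the incubator or its pins, do not drop it on, and leave the other things on the bench where they are.

Things in the scene. Friction and masses are not known exactly. Their poses are not given: they have to be found in the camera images.
- door_grip (a point): Middle of the loose door's grip tab: a grey block 50 long, 12 thick, 40 high on the door's upper edge (its top 20 above this point), to be pinched across its 12. The door weighs 0.3 to 0.45 kg and its mass lies within 10 of straight below. Axes of all door points: z up, x the panel's normal (into the incubator when shut), y along the panel from free edge to hinge side.
- door_low (a point): Centre of the lower mouth of the lower of the door's two steel knuckles (upright tubes 24 high, 21 outside, bore 13, open at both ends), in the panel's mid-plane, 70 from the tab's middle towards +y and 155 below it, 20 beyond the panel's hinge-side edge and 30 above the panel's lower edge.
- door_top (a point): Centre of the lower mouth of the upper knuckle, same size, exactly 100 above door_low on the same upright axis.
- door_edge (a point): Middle of the door's free upright edge, 140 from the knuckle axis, half-way up the panel (82 above its lower edge).
- door: The whole door: white panel 120 wide, 165 high, 12 thick with a dark window, the tab above and the knuckles beside it. Origin on the knuckle axis, level with the panel's lower edge (30 below door_low); axes as the door points.
- stand: Fixed grey stand, base 110 x 120 x 8, in which the door stands: two rails 24 high leave a slot 15 wide along its y axis; the door's lower edge rests on the base, 8 above the bench. Origin at the centre of its underside.
- cabinet: The incubator, a fixed white box with open front; origin on the bench. It spans x -90 (front face) to 90, y -135 to 90, z 0 to 205; x points to its back. A black rubber seal round the opening stands 8 proud of the front face; when shut the panel lies on it and door_edge stands at x = -104, y = -70. Hung, the door turns freely; it shuts counter-clockwise from above, from right-angle open (door y along x).
- hinge_nominal (a point): Nominal hinge axis at the lower pin's shoulder, axes as the cabinet's. Two equal upright steel pins, one above the other, on shoulders (19 across, brackets 16 deep below) 60 and 160 above the bench: 10 thick, 18 high, the top 5.5 tapering to a flat tip 8 across. Both together stand anywhere within 6 of this place in x and in y (slotted), not measured: find them by sight or feel.
- rack: Blue tube rack 85 x 127 x 45, loose bystander. Origin at the centre of its underside.
- tip_box: Grey box of pipette tips with clear cover, 85 x 125 x 62, loose bystander. Origin at the centre of its underside.
- reagent: Brown glass bottle, 56 across, 110 high, loose bystander. Origin at the centre of its underside.
- jar: White jar, 48 across, 65 high, loose bystander. Origin at the centre of its underside.
- plate: White well plate 85 x 127 x 15, loose bystander. Origin at the centre of its underside.
- pipette: Pipette lying down, about 225 long, 22 high, loose bystander. Origin at the centre of its underside.
- cup: White plastic cup, 72 across, 80 high, loose bystander. Origin at the centre of its underside.

How it is judged:
By the outcome, as a careful person would: the job done as asked, in the order asked, and still so for the second after the job is handed in, with the robot touching nothing.
It also fails if it takes over 72 s, if anything falls off the work surface, if the arm or the gripper's body presses on something with over 40 N, if the wrist force passes 120 N, or if a joint passes its speed limit or range.

## Working session

There is one attempt and no reset: what is moved stays moved. The work goes in short steps, Python scripts to look and compute and a tool call to move; the robot and the scene stay as the last step left them, time stands still between calls to the robot, and variables do not carry over. Pictures are saved under pics/ and viewed, about 8 in all and at most 12, crops included, and the job is handed in when it is done.

Besides the shell and the picture viewer there is one more tool, called after ">>>" as name([rows], argument=value, ...), one row to a line, values as JSON. step_arm: Moves the arm, as the interface text tells. Its arguments: {"type":"object","properties":{"motion":{"type":"array","items":{"type":"array","items":{"type":"number"}}},"force":{"type":"number"}},"required":["motion"]}

```bash
mkdir -p pics; python3 - <<'E'
from plant import read_state, vision, job, ctrl
import cv2,numpy as np
np.set_printoptions(precision=2,suppress=True)
print(read_state(),ctrl.tips_ahead)
for n in("scene","top"):
    p=vision.capture(n);cv2.imwrite(f"pics/{n}0.png",p[:,:,::-1]);m=vision.camera_model(n);print(n,m, -m["R"].T@m["t"])
E
```

```text
{'t': 0.0, 'joint_positions': array([ 1.17,  0.54, -0.  ,  1.54,  0.  ,  1.07, -0.07]), 'qd': array([ 0.,  0., -0., -0.,  0.,  0.,  0.]), 'joint_efforts': array([  0.  , -57.1 ,   0.99, -25.16,  -0.06,   0.02,   0.  ]), 'tool_pos': array([ 212.15, -613.78,  248.85]), 'eef_rot': array([-3.1 , -0.52,  0.  ]), 'force': array([-0.18,  0.65, -0.23]), 'ft_torque': array([0.06, 0.05, 0.04]), 'width': 1.002360820890787} 11.0
scene {'camera_matrix': array([[381.12,   0.  , 315.53],
       [  0.  , 381.12, 199.95],
       [  0.  ,   0.  ,   1.  ]]), 'R': array([[-0.09,  1.  , -0.01],
       [ 0.71,  0.06, -0.7 ],
       [-0.7 , -0.06, -0.71]]), 't': array([  16.62, -265.36, 1453.21])} [1203.26   91.33  852.25]
top {'camera_matrix': array([[373.41,   0.  , 323.77],
       [  0.  , 373.41, 199.34],
       [  0.  ,   0.  ,   1.  ]]), 'R': array([[ 0.02, -1.  ,  0.01],
       [-0.99, -0.02, -0.15],
       [ 0.15, -0.  , -0.99]]), 't': array([  13.38,  519.61, 1199.75])} [ 336.83   26.16 1263.11]
```

View pics/scene0.png

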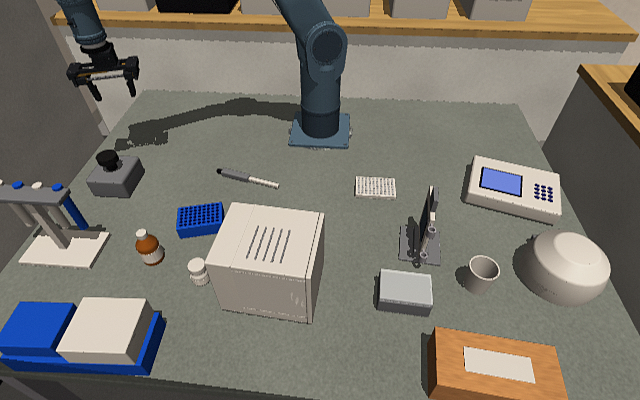

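View pics/top0.png

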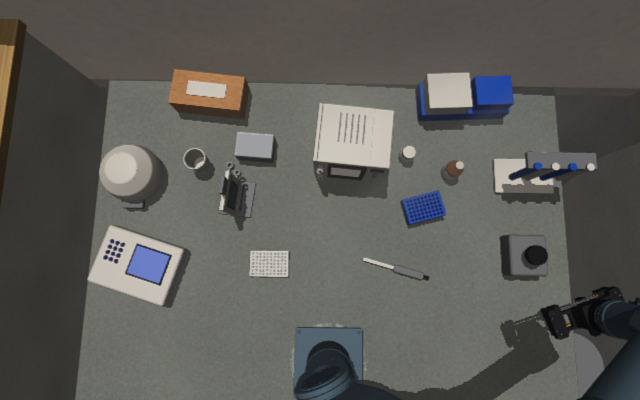

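Scene and top views: the cabinet (scene ~265,260; top ~354,140) has its open front towards the robot, with the hinge bracket at top ~(321,172). The door in its stand is at top ~(235,190), scene ~(428,220). I'll zoom in.

```bash
python3 - <<'E'
import cv2,numpy as np
t=cv2.imread("pics/top0.png");s=cv2.imread("pics/scene0.png")
a=cv2.resize(t[155:225,205:275],(400,400),interpolation=cv2.INTER_CUBIC)
b=cv2.resize(t[95:195,305:405],(400,400),interpolation=cv2.INTER_CUBIC)
c=cv2.resize(s[175:275,380:480],(400,400),interpolation=cv2.INTER_CUBIC)
cv2.imwrite("pics/crop0.png",np.hstack([a,b]))
E
```

```text
(no output)
```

View pics/crop0.png

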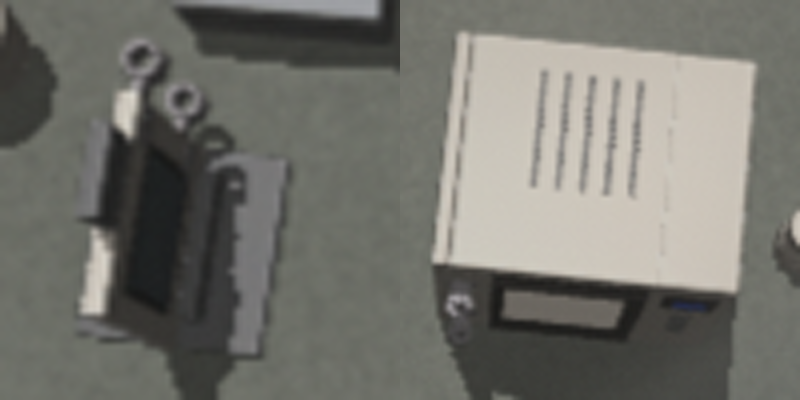

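The crop shows the upper and lower knuckle tops at crop (140,60) and (185,102), the grey tab from (95,122) to (82,217), the roof corners, and the pins at about (460,295) and (460,330). Next I'll convert these to world coordinates.

```bash
cat >h.py <<'E'
import numpy as np,cv2
from plant import vision
np.set_printoptions(precision=1,suppress=True)
def ray(n,uv,z):
    m=vision.camera_model(n);R=m["R"];c=-R.T@m["t"]
    d=R.T@np.linalg.inv(m["camera_matrix"])@[uv[0],uv[1],1]
    return (c+d*(z-c[2])/d[2])
def proj(n,X):
    m=vision.camera_model(n);p=m["camera_matrix"]@(m["R"]@np.array(X,float)+m["t"]);return p[:2]/p[2]
def crop(n,p,f,u0,u1,v0,v1,k):
    cv2.imwrite(f,cv2.resize(p[v0:v1,u0:u1,::-1],None,fx=k,fy=k,interpolation=cv2.INTER_CUBIC))
E
python3 - <<'E'
from h import *
A=lambda u,v:(205+(u+.5)/5.714-.5,155+(v+.5)/5.714-.5)
B=lambda u,v:(305+(u-400+.5)/4-.5,95+(v+.5)/4-.5)
for n,q,z in [("kup",(140,60),162),("klow",(185,102),62),("kup_m",(213,140),138),("tabA",(95,122),213),("tabB",(82,217),213),
 ("panA",(115,90),173),("panA2",(140,95),173),("panB",(85,310),173),("panB2",(113,313),173)]:
    print(n,ray("top",A(*q),z))
W={}
for n,q,z in [("BL",(460,33),205),("BR",(755,65),205),("FR",(738,290),205),("FL",(432,263),205),("pinU",(463,295),178),("pinL",(460,330),78)]:
    W[n]=ray("top",B(*q),z);print(n,W[n])
# cabinet fit
M=np.array([[90,90],[90,-135],[-90,-135],[-90,90]],float);P=np.array([W[k][:2] for k in("BL","BR","FR","FL")])
mc=M.mean(0);pc=P.mean(0);a=M-mc;b=P-pc
th=np.arctan2((a[:,0]*b[:,1]-a[:,1]*b[:,0]).sum(),(a*b).sum());R=np.array([[np.cos(th),-np.sin(th)],[np.sin(th),np.cos(th)]])
o=pc-R@mc;print("cab",o,np.degrees(th),"res",P-(M@R.T+o))
print("hinge nominal?",R@[-104,70]+o, "local pins",[(W[k][:2]-o)@R for k in("pinU","pinL")])
# circles: sub-pixel masks
g=cv2.imread("pics/top0.png");k=cv2.resize(g[155:195,222:255],None,fx=10,fy=10,interpolation=cv2.INTER_CUBIC)
l=cv2.resize(g[160:188,308:332],None,fx=14,fy=14,interpolation=cv2.INTER_CUBIC)
h=max(k.shape[0],l.shape[0]);k=cv2.copyMakeBorder(k,0,h-k.shape[0],0,0,0);l=cv2.copyMakeBorder(l,0,h-l.shape[0],0,0,0)
cv2.imwrite("pics/crop1.png",np.hstack([k,l]));print(k.shape,l.shape)
E
```

```text
kup [600.7 309.6 162. ]
klow [600.4 308.2  62. ]
kup_m [563.1 274.3 138. ]
tabA [556.2 317.3 213. ]
tabB [507.9 321.  213. ]
panA [581.8 318.9 173. ]
panA2 [579.4 305.7 173. ]
panB [466. 328. 173.]
panB2 [464.7 313.5 173. ]
BL [784.9  39.3 205. ]
BR [ 763.8 -180.4  205. ]
FR [ 592.3 -166.   205. ]
FL [608.6  56.6 205. ]
pinU [591.5  33.8 178. ]
pinL [585.9  36.5  78. ]
cab [689.3 -40.2] -4.9740803341834905 res [[-1.9 -2.4]
 [-3.5  2.1]
 [ 4.3  0.9]
 [ 1.1 -0.7]]
hinge nominal? [591.8  38.5] local pins [array([-103.9,   65.3]), array([-109.7,   67.4])]
(400, 330, 3) (400, 336, 3)
```

View pics/crop1.png

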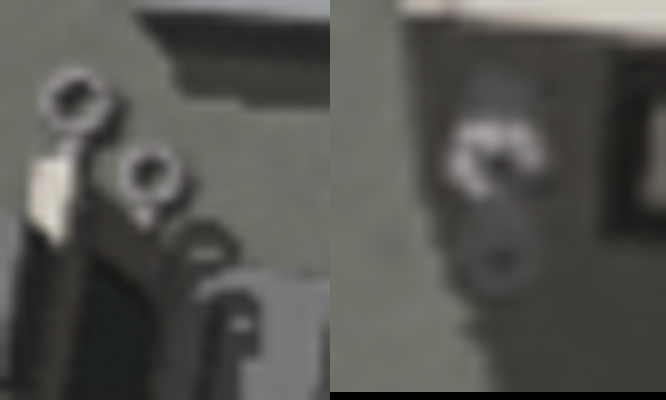

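The upper shoulder disc is centred at about (497,158) and the lower one at (502,251). The knuckle rings are centred at about (77,103) and (153,173) in this crop.

```bash
python3 - <<'E'
from h import *
K=lambda u,v:(222+(u+.5)/10-.5,155+(v+.5)/10-.5)
L=lambda u,v:(308+(u-330+.5)/14-.5,160+(v+.5)/14-.5)
print("kU",ray("top",K(77,103),162),"kL",ray("top",K(153,173),62))
print("sU",ray("top",L(497,158),160),"sL",ray("top",L(502,251),60))
for X in [(600,309,162),(590,36,178),(590,36,78)]: print(proj("scene",X))
g=cv2.imread("pics/scene0.png");crop("s",g[:,:,::-1],"pics/crop2.png",390,460,175,275,6)
E
```

```text
kU [601.4 309.1 162. ] kL [602.4 308.6  62. ]
sU [588.1  36.6 160. ] sL [588.6  35.9  60. ]
[430.9 228. ]
[316.  213.4]
[316.2 239.5]
```

View pics/crop2.png

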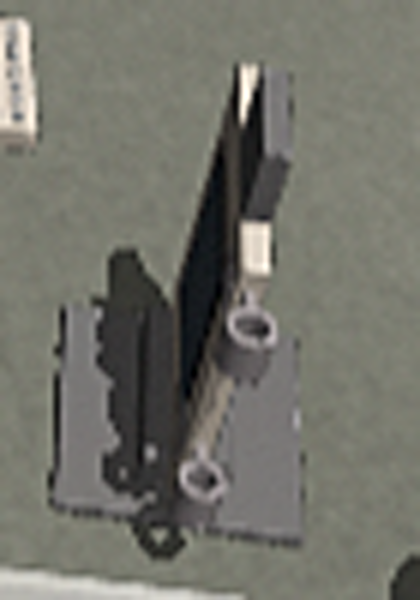

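Both knuckle rings agree on an axis at about (602,309), and both pin shoulders on about (588,36). The door's yaw is about -4.5° and the cabinet's about -5°, so this is almost a pure translation. Moving now.

>>> step_arm([
  [0,0,0,0,0,50,1],
  [0,0,-2,0,0,50,1],
  [0,0,-2,48,33,0,1],
  [0,0,-2,48,33,0,1],
  [0,0,-2,48,33,0,1],
  [0,0,-2,48,33,0,1],
  [0,0,-2,48,33,0,1],
  [0,0,-2,25,50,0,1],
  [0,0,-2,25,50,0,1],
  [0,0,-2,25,50,0,1],
  [0,0,-2,25,50,0,1],
  [0,0,-2,25,50,0,1],
  [0,0,-1.5,25,50,0,1],
  [0,0,0,0,50,0,1],
  [0,0,0,0,50,0,1],
  [0,0,0,0,50,0,1],
  [0,0,0,0,50,0,1],
], force=45)

```text
t: 2.22
tool_pos: [601.9, 52.2, 349.3]
eef_rot: [3.139, -0.122, -0.001]
force: [0.2, -0.2, -0.6]
width: 0.996
```

>>> step_arm([
  [0,0,0,-14,52.4,0,1],
  [0,0,0,-14,52.4,0,1],
  [0,0,0,-14,52.4,0,1],
  [0,0,0,-14,52.4,0,1],
  [0,0,0,-13.7,52.4,0,1],
  [0,0,0,0,0,-40,1],
  [0,0,0,0,0,-40,1],
  [0,0,0,0,0,0,1],
  [0,0,0,0,0,0,1],
])

```text
t: 3.35
tool_pos: [533.3, 313.0, 271.1]
eef_rot: [-3.138, 0.122, -0.002]
force: [0.6, -0.2, 0.2]
width: 1.0
```

```bash
python3 - <<'E'
from h import *
from plant import read_state
s=read_state();print(s["tool_pos"],s["joint_positions"],s["eef_rot"])
a=vision.capture("top")[130:230,185:285];b=vision.capture("scene")[140:240,380:480]
cv2.imwrite("pics/g.png",cv2.resize(np.hstack([a,b])[:,:,::-1],None,fx=4,fy=4,interpolation=cv2.INTER_CUBIC))
E
```

```text
[533.3 313.  271.1] [-0.4  0.5 -0.3  1.6  0.2  1.1 -2.4] [-3.1  0.1 -0. ]
```

View pics/g.png

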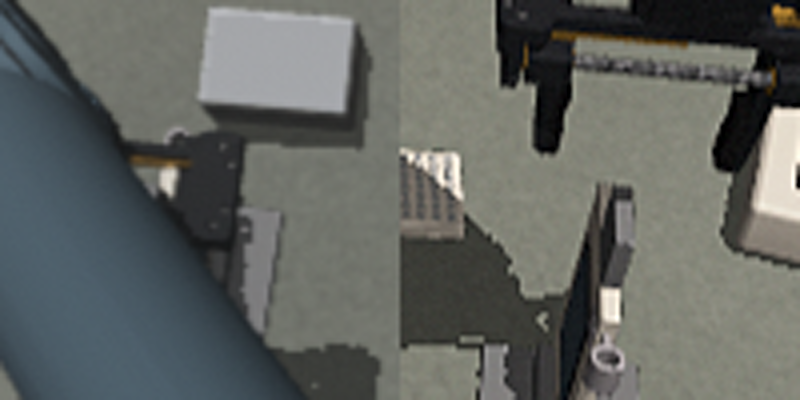

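The scene camera shows the jaws straddling the tab: tips at crop (547,150) and (722,165), tab at about (620,190). The top view is partly hidden by the arm. Next I descend and close gently.

>>> step_arm([
  [0,0,0,0,0,-30,1],
  [0,0,0,0,0,-25,1],
  [0,0,0,0,0,-12,1],
  [0,0,0,0,0,-5,1],
  [0,0,0,0,0,0,0.3],
  [0,0,0,0,0,0,0.3],
  [0,0,0,0,0,0,0.1],
  [0,0,0,0,0,0,0.1],
  [0,0,0,0,0,0,0.1],
], force=10)

```text
t: 4.58
tool_pos: [532.7, 312.7, 197.8]
eef_rot: [-3.139, 0.121, -0.0]
force: [1.1, 0.6, 0.1]
width: 0.458
```

>>> step_arm([
  [0,0,0,0,0,0,0.1],
  [0,0,0,0,0,0,0.1],
  [0,0,0,0,0,0,0.1],
  [0,0,0,0,0,0,0.1],
], force=10)

```text
t: 5.08
tool_pos: [532.6, 312.9, 197.7]
eef_rot: [-3.139, 0.121, -0.0]
force: [0.3, 0.9, -0.2]
width: 0.138
```

>>> step_arm([
  [0,0,0,0,0,0,0],
  [0,0,0,0,0,0,0],
  [0,0,0,0,0,0,0],
  [0,0,0,0,0,5,0],
  [0,0,0,0,0,10,0],
  [0,0,0,0,0,0,0],
], force=50)

```text
t: 5.82
tool_pos: [533.1, 312.9, 213.8]
eef_rot: [-3.139, 0.122, -0.002]
force: [0.6, 2.1, -2.9]
width: 0.132
```

```bash
python3 - <<'E'
from plant import read_state
s=read_state();print(s)
E
```

```text
{'t': 5.825, 'joint_positions': array([-0.39829158,  0.53769182, -0.28654422,  1.64760758,  0.17548411,
        0.9802609 , -2.39256194]), 'qd': array([-0.00077139,  0.00974364,  0.00394293,  0.00934458,  0.00504207,
       -0.00821305, -0.0035441 ]), 'joint_efforts': array([  0.81538623, -56.9133532 ,  -2.33030766, -24.10397708,
         0.62116748,   0.58905356,   0.10318761]), 'tool_pos': array([533.06712057, 312.8610851 , 213.83339779]), 'eef_rot': array([-3.13860850e+00,  1.21508603e-01, -1.87542719e-03]), 'force': array([ 0.55703218,  2.13431457, -2.85115571]), 'ft_torque': array([ 0.70475401, -0.00891218, -0.09452187]), 'width': 0.1323785754237255}
```

>>> step_arm([
  [0,0,0,0,0,15,0],
  [0,0,0,0,0,25,0],
  [0,0,0,0,0,0,0],
  [0,0,0,-1,-20,0,0],
  [0,0,0,-2,-35,0,0],
  [0,0,0,-2,-35,0,0],
  [0,0,0,-2,-35,0,0],
  [0,0,0,-2,-35,0,0],
  [0,0,0,-2,-35,0,0],
  [0,0,0,-2,-30,0,0],
  [0,0,0,-1,-15,0,0],
  [0,0,0,0,0,0,0],
  [0,0,0,0,0,0,0],
  [0,0,0,0,0,0,0],
  [0,0,0,0,0,0,0],
])

```text
t: 7.7
tool_pos: [518.6, 73.6, 252.6]
eef_rot: [-3.139, 0.119, 0.0]
force: [-0.2, -0.7, -4.1]
width: 0.13
```

```bash
python3 - <<'E'
from h import *
from plant import read_state
s=read_state();print(s["tool_pos"],s["eef_rot"],s["force"],s["ft_torque"])
p=vision.capture("top");q=vision.capture("scene")
cv2.imwrite("pics/t1.png",p[:,:,::-1]);cv2.imwrite("pics/s1.png",q[:,:,::-1])
a=p[140:200,290:350];b=q[150:270,260:380]
cv2.imwrite("pics/v1.png",np.hstack([cv2.resize(a[:,:,::-1],(400,400),interpolation=cv2.INTER_CUBIC),cv2.resize(b[:,:,::-1],(400,400),interpolation=cv2.INTER_CUBIC)]))
E
```

```text
[518.6  73.6 252.6] [-3.1  0.1  0. ] [-0.2 -0.7 -4.1] [0. 0. 0.]
```

View pics/v1.png

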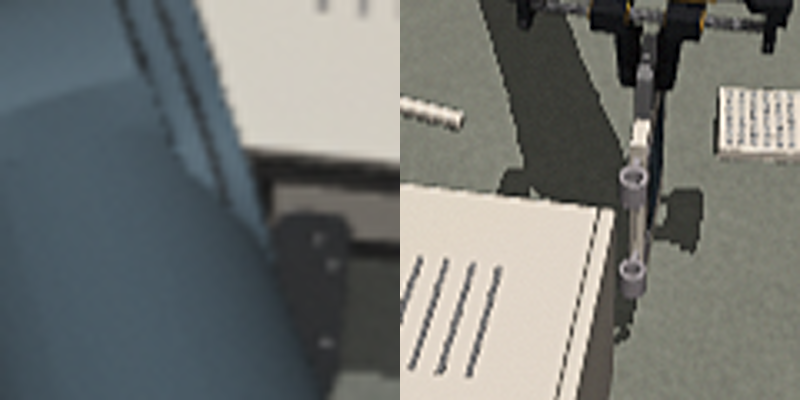

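The top view is hidden by the arm. The scene view shows both knuckles in the clear, at crop (632,178) and (632,270), just left of the cabinet side.

```bash
python3 - <<'E'
from h import *
for s in ((602,309,162),(602,309,62)): print("stand",proj("scene",s))
# measured in crop2: (250,327),(204,479)
C=lambda u,v:np.array((390+(u+.5)/6-.5,175+(v+.5)/6-.5)); print(C(250,327),C(204,479))
for s in ((588,69.7,216.8),(588,69.7,116.8)): print("now",proj("scene",s))
D=lambda u,v:np.array((260+(u+.5)/3.333-.5,150+(v+.5)/3.333-.5)); print(D(232,178),D(232,270))
def cen(f,c,r=9):
    g=cv2.imread(f); u,v=np.round(c).astype(int); 
    cv2.imwrite(f.replace(".png","_%d.png"%v),cv2.resize(g[v-r:v+r,u-r:u+r],None,fx=20,fy=20,interpolation=cv2.INTER_CUBIC)); return cv2.imread(f.replace(".png","_%d.png"%v))
L=[cen("pics/scene0.png",C(250,327)),cen("pics/scene0.png",C(204,479))];L2=[cen("pics/s1.png",D(232,178)),cen("pics/s1.png",D(232,270))]
im=np.vstack([np.hstack(L),np.hstack(L2)]);im=cv2.resize(im,(600,600))
for k in range(0,600,50): im[k,::4]=(0,255,255);im[::4,k]=(0,255,255)
cv2.imwrite("pics/k4.png",im);print([np.round(x) for x in(C(250,327),C(204,479),D(232,178),D(232,270))])
E
```

```text
stand [431.  228.6]
stand [422.7 254. ]
[431.2 229.1] [423.6 254.4]
now [330.4 202.3]
now [329.5 230.1]
[329.3 203.1] [329.3 230.7]
[array([431., 229.]), array([424., 254.]), array([329., 203.]), array([329., 231.])]
```

View pics/k4.png

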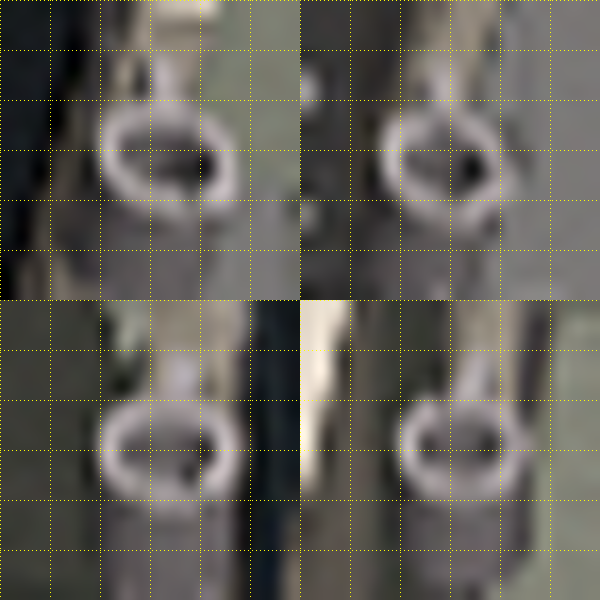

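>>> step_arm([
  [0,0,0,0,-10,0,0],
  [0,0,0,0,-12,0,0],
  [0,0,0,0.3,-10,0,0],
  [0,0,0,0,0,-5,0],
  [0,0,0,0,0,-5,0],
  [0,0,0,0,0,0,0],
  [0,0,0,0,0,0,0],
  [0,0,0,0,0,0,0],
])

```text
t: 8.8
tool_pos: [519.1, 40.9, 242.8]
eef_rot: [-3.139, 0.121, -0.0]
force: [-0.5, -0.1, -4.3]
width: 0.132
```

>>> step_arm([
  [0,0,0,0,0,-1.5,0],
  [0,0,0,0,0,-1.5,0],
  [0,0,0,0,0,-1,0],
  [0,0,0,0,0,0,0],
  [0,0,0,0,0,0,0],
])

```text
t: 9.43
tool_pos: [519.0, 40.7, 238.7]
eef_rot: [-3.139, 0.121, 0.0]
force: [0.5, 0.7, -3.7]
width: 0.132
```

```bash
python3 -c "
from plant import read_state
import numpy as np
np.set_printoptions(precision=2,suppress=True)
s=read_state();print(s['tool_pos'],s['eef_rot'],s['force'],s['ft_torque'])"
```

```text
[518.96  40.67 238.73] [-3.14  0.12  0.  ] [ 0.5   0.67 -3.65] [ 0.08  0.   -0.08]
```

>>> step_arm([
  [0,0,0,0,0.8,0,0],
  [0,0,0,0,0,-1,0],
  [0,0,0,0,0,-1,0],
  [0,0,0,0,0,0,0],
  [0,0,0,0,0,0,0],
])

```text
t: 10.05
tool_pos: [519.0, 41.5, 236.7]
eef_rot: [-3.139, 0.121, 0.0]
force: [0.4, 1.3, -4.7]
width: 0.133
```

>>> step_arm([
  [0,0,0,0,0,-1,0],
  [0,0,0,0,0,0,0],
  [0,0,0,0,0,0,0],
])

```text
t: 10.42
tool_pos: [519.0, 41.5, 235.7]
eef_rot: [-3.139, 0.122, -0.0]
force: [0.7, -0.5, -3.9]
width: 0.13
```

>>> step_arm([
  [0,0,0,0,0,-1,0],
  [0,0,0,0,0,0,0],
  [0,0,0,0,0,0,0],
])

```text
t: 10.8
tool_pos: [518.9, 41.5, 234.7]
eef_rot: [3.139, -0.121, -0.0]
force: [-1.0, 1.1, -4.6]
width: 0.132
```

>>> step_arm([
  [0,0,0,0,0,-1,0],
  [0,0,0,0,0,0,0],
  [0,0,0,0,0,0,0],
])

```text
t: 11.18
tool_pos: [519.0, 41.5, 233.7]
eef_rot: [-3.139, 0.121, 0.0]
force: [-0.4, -0.3, -3.8]
width: 0.131
```

>>> step_arm([
  [0,0,0,0,0,-1,0],
  [0,0,0,0,0,0,0],
  [0,0,0,0,0,0,0],
])

```text
t: 11.55
tool_pos: [518.9, 41.5, 232.7]
eef_rot: [3.139, -0.121, -0.0]
force: [-0.0, -0.1, -4.0]
width: 0.134
```

>>> step_arm([
  [0,0,0,0,0,-1,0],
  [0,0,0,0,0,-1,0],
  [0,0,0,0,0,0,0],
  [0,0,0,0,0,0,0],
])

```text
t: 12.05
tool_pos: [519.0, 41.5, 230.7]
eef_rot: [-3.139, 0.121, 0.0]
force: [1.1, 0.6, -4.3]
width: 0.132
```

>>> step_arm([
  [0,0,0,0,0,-1,0],
  [0,0,0,0,0,-1,0],
  [0,0,0,0,0,0,0],
  [0,0,0,0,0,0,0],
])

```text
t: 12.55
tool_pos: [518.9, 41.5, 228.7]
eef_rot: [3.139, -0.121, -0.0]
force: [0.3, -0.6, -4.8]
width: 0.129
```

>>> step_arm([
  [0,0,0,0,0,-1,0],
  [0,0,0,0,0,-1,0],
  [0,0,0,0,0,0,0],
  [0,0,0,0,0,0,0],
])

```text
t: 13.05
tool_pos: [518.9, 41.5, 226.7]
eef_rot: [-3.139, 0.121, 0.0]
force: [-0.6, 0.9, -5.4]
width: 0.129
```

>>> step_arm([
  [0,0,0,0,0,-1.5,0],
  [0,0,0,0,0,-1.5,0],
  [0,0,0,0,0,0,0],
  [0,0,0,0,0,0,0],
])

```text
t: 13.55
tool_pos: [518.9, 41.5, 223.7]
eef_rot: [-3.139, 0.121, 0.0]
force: [0.3, 0.3, -4.0]
width: 0.131
```

>>> step_arm([
  [0,0,0,0,0,-1,0],
  [0,0,0,0,0,-1,0],
  [0,0,0,0,0,0,0],
  [0,0,0,0,0,0,0],
])

```text
t: 14.05
tool_pos: [519.0, 41.5, 221.7]
eef_rot: [-3.139, 0.121, -0.0]
force: [-0.4, 0.9, -4.3]
width: 0.131
```

>>> step_arm([
  [0,0,0,0,0,-1,0],
  [0,0,0,0,0,0,0],
  [0,0,0,0,0,0,0],
])

```text
t: 14.42
tool_pos: [518.9, 41.5, 220.7]
eef_rot: [-3.139, 0.122, 0.0]
force: [-0.7, 0.4, -4.0]
width: 0.13
```

>>> step_arm([
  [0,0,0,0,0,-0.6,0],
  [0,0,0,0,0,0,0],
  [0,0,0,0,0,0,0],
])

```text
t: 14.8
tool_pos: [518.9, 41.5, 220.1]
eef_rot: [-3.139, 0.121, 0.0]
force: [-0.1, 0.3, -3.6]
width: 0.133
```

>>> step_arm([
  [0,0,0,0,0,-0.6,0],
  [0,0,0,0,0,0,0],
  [0,0,0,0,0,0,0],
])

```text
t: 15.18
tool_pos: [519.0, 41.5, 219.6]
eef_rot: [-3.139, 0.121, -0.0]
force: [0.1, 1.4, -3.4]
width: 0.128
```

>>> step_arm([
  [0,0,0,0,0,-0.4,0],
  [0,0,0,0,0,0,0],
  [0,0,0,0,0,0,0],
])

```text
t: 15.55
tool_pos: [518.9, 41.5, 219.4]
eef_rot: [-3.139, 0.121, -0.0]
force: [-3.1, -0.6, 2.5]
width: 0.135
```

The door seated at TCP z 219.5 against 219.8 predicted, with force appearing only there. Next I lighten the grip and swing in small arcs about the hinge at (588.7,36.1), checking forces.

>>> step_arm([
  [0,0,0,0,0,0,0],
  [0,0,0,0,0,0,0],
  [0,0,0,0,0,0,0],
], force=8)

```text
t: 15.92
tool_pos: [519.0, 41.5, 219.1]
eef_rot: [-3.139, 0.121, -0.0]
force: [-1.9, 0.4, -0.4]
width: 0.136
```

>>> step_arm([
  [0,0,3.75,-0.2,-4.6,0,0],
  [0,0,3.75,0.1,-4.6,0,0],
  [0,0,3.75,0.4,-4.6,0,0],
  [0,0,3.75,0.7,-4.5,0,0],
  [0,0,0,0,0,0,0],
  [0,0,0,0,0,0,0],
])

```text
t: 16.68
tool_pos: [520.0, 23.1, 218.9]
eef_rot: [3.128, 0.287, -0.0]
force: [0.2, 0.2, -3.5]
width: 0.135
```

>>> step_arm([
  [0,0,3.75,1,-4.5,0,0],
  [0,0,3.75,1.3,-4.4,0,0],
  [0,0,3.75,1.6,-4.3,0,0],
  [0,0,3.75,1.8,-4.2,0,0],
  [0,0,3.75,2.1,-4.1,0,0],
  [0,0,3.75,2.4,-3.9,0,0],
  [0,0,0,0,0,0,0],
])

```text
t: 17.55
tool_pos: [530.2, -2.4, 218.9]
eef_rot: [-3.012, -0.892, 0.0]
force: [0.5, -0.3, -3.4]
width: 0.138
```

>>> step_arm([
  [0,0,3.75,2.6,-3.8,0,0],
  [0,0,3.75,2.9,-3.6,0,0],
  [0,0,3.75,3.1,-3.4,0,0],
  [0,0,3.75,3.3,-3.2,0,0],
  [0,0,0,0,0,0,0],
  [0,0,0,0,0,0,0],
])

```text
t: 18.3
tool_pos: [541.8, -16.0, 219.0]
eef_rot: [-2.87, -1.277, 0.0]
force: [-0.7, 0.8, -4.1]
width: 0.135
```

```bash
python3 - <<'E'
from h import *
from plant import read_state
s=read_state();print(s["tool_pos"],s["eef_rot"],s["force"],s["ft_torque"],s["joint_positions"])
p=vision.capture("top");q=vision.capture("scene")
a=p[120:220,280:380];b=q[120:250,230:360]
cv2.imwrite("pics/v2.png",np.hstack([cv2.resize(x[:,:,::-1],(400,400),interpolation=cv2.INTER_CUBIC) for x in(a,b)]))
E
```

```text
[541.8 -16.  219. ] [-2.9 -1.3  0. ] [-0.7  0.8 -4.1] [-0.1 -0.1 -0. ] [ 0.3  0.4 -0.4  1.8  0.2  0.9 -1. ]
```

View pics/v2.png

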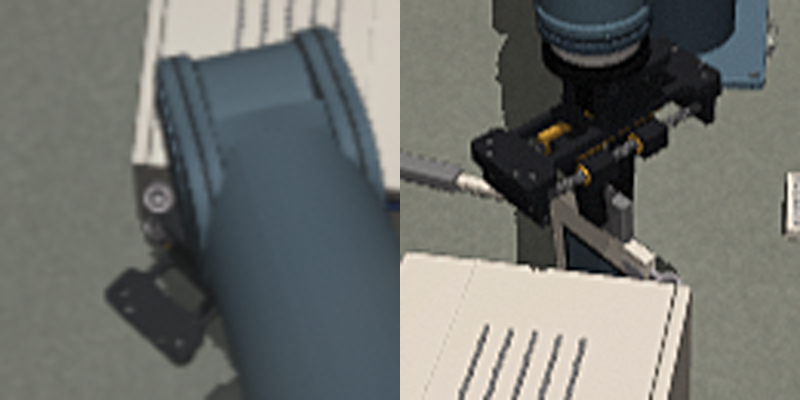

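The top view shows the upper knuckle ring on its pin at crop (157,198). The scene view shows the door about 40° from shut, with the gripper clear above the roof.

>>> step_arm([
  [0,0,3.75,3.5,-3,0,0],
  [0,0,3.75,3.7,-2.7,0,0],
  [0,0,3.75,3.9,-2.4,0,0],
  [0,0,3.75,4,-2.2,0,0],
  [0,0,0,0,0,0,0],
  [0,0,0,0,0,0,0],
])

```text
t: 19.15
tool_pos: [557.0, -26.3, 219.1]
eef_rot: [-2.679, -1.641, 0.0]
force: [-0.4, -1.1, -4.2]
width: 0.139
```

>>> step_arm([
  [0,0,3.75,4.1,-2,0,0],
  [0,0,3.75,4.3,-1.7,0,0],
  [0,0,3.75,4.4,-1.4,0,0],
  [0,0,0,0,0,0,0],
  [0,0,0,0,0,0,0],
])

```text
t: 19.77
tool_pos: [569.8, -31.5, 219.1]
eef_rot: [2.505, 1.896, 0.0]
force: [0.9, 0.1, -4.6]
width: 0.143
```

>>> step_arm([
  [0,0,2.5,3,-0.8,0,0],
  [0,0,2.5,3,-0.6,0,0],
  [0,0,0,0,0,0,0],
  [0,0,0,0,0,0,0],
])

```text
t: 20.27
tool_pos: [575.8, -33.0, 219.2]
eef_rot: [2.42, 2.003, -0.0]
force: [0.5, -0.9, -3.4]
width: 0.134
```

>>> step_arm([
  [0,0,2,2.4,-0.5,0,0],
  [0,0,0,0,0,0,0],
  [0,0,0,0,0,0,0],
])

```text
t: 20.65
tool_pos: [578.4, -33.6, 219.2]
eef_rot: [2.383, 2.046, 0.0]
force: [0.3, -0.9, -3.4]
width: 0.137
```

>>> step_arm([
  [0,0,1.5,1.8,-0.3,0,0],
  [0,0,0,0,0,0,0],
  [0,0,0,0,0,0,0],
])

```text
t: 21.02
tool_pos: [580.2, -33.9, 219.2]
eef_rot: [2.356, 2.078, 0.0]
force: [0.8, -0.8, -2.9]
width: 0.136
```

>>> step_arm([
  [0,0,1,1.2,-0.1,0,0],
  [0,0,0,0,0,0,0],
  [0,0,0,0,0,0,0],
])

```text
t: 21.4
tool_pos: [581.4, -34.0, 219.2]
eef_rot: [2.338, 2.098, -0.0]
force: [-0.1, -2.0, -1.4]
width: 0.134
```

>>> step_arm([
  [0,0,0.8,1,-0.1,0,0],
  [0,0,0,0,0,0,0],
  [0,0,0,0,0,0,0],
])

```text
t: 21.78
tool_pos: [582.4, -34.2, 219.2]
eef_rot: [2.323, 2.114, -0.0]
force: [-0.1, -2.4, -0.7]
width: 0.134
```

```bash
python3 -c "
from plant import read_state
import numpy as np
np.set_printoptions(precision=2,suppress=True)
s=read_state();print(s['tool_pos'],s['eef_rot'],s['force'],s['ft_torque'])"
```

```text
[582.41 -34.16 219.21] [ 2.32  2.11 -0.  ] [-0.14 -2.38 -0.66] [-0.51 -0.03  0.02]
```

A few newtons appear at the hinge and the seal is near. I'll open slightly to free the door, then push it home gently with the outer finger.

>>> step_arm([
  [0,0,0,0,0,0,0.22],
  [0,0,0,0,0,0,0.22],
  [0,0,0,0,0,0,0.22],
  [0,0,0,0,0,0,0.22],
])

```text
t: 22.28
tool_pos: [582.4, -33.9, 219.1]
eef_rot: [-2.323, -2.115, -0.0]
force: [0.1, 0.0, -0.6]
width: 0.22
```

>>> step_arm([
  [0,0,0,1.5,0,0,0.22],
  [0,0,0,1.5,0,0,0.22],
  [0,0,0,1,0,0,0.22],
  [0,0,0,0,0,0,0.22],
  [0,0,0,0,0,0,0.22],
])

```text
t: 22.9
tool_pos: [586.3, -34.0, 219.1]
eef_rot: [-2.323, -2.115, 0.0]
force: [-0.7, 0.6, -0.2]
width: 0.218
```

>>> step_arm([
  [0,0,0,0.6,0,0,0.22],
  [0,0,0,0,0,0,0.22],
  [0,0,0,0,0,0,0.22],
])

```text
t: 23.28
tool_pos: [586.9, -34.1, 219.1]
eef_rot: [2.323, 2.115, -0.0]
force: [-0.4, -0.5, -0.3]
width: 0.218
```

>>> step_arm([
  [0,0,0,0.6,0,0,0.22],
  [0,0,0,0,0,0,0.22],
  [0,0,0,0,0,0,0.22],
])

```text
t: 23.65
tool_pos: [587.5, -34.0, 219.1]
eef_rot: [2.323, 2.115, -0.0]
force: [0.2, 0.4, 0.1]
width: 0.22
```

>>> step_arm([
  [0,0,0,0.6,0,0,0.22],
  [0,0,0,0,0,0,0.22],
  [0,0,0,0,0,0,0.22],
])

```text
t: 24.02
tool_pos: [588.2, -34.0, 219.1]
eef_rot: [2.323, 2.115, -0.0]
force: [-0.5, -0.5, 0.0]
width: 0.22
```

>>> step_arm([
  [0,0,0,0.6,0,0,0.22],
  [0,0,0,0,0,0,0.22],
  [0,0,0,0,0,0,0.22],
])

```text
t: 24.4
tool_pos: [588.8, -34.0, 219.1]
eef_rot: [2.323, 2.115, 0.0]
force: [-1.1, -0.7, 0.3]
width: 0.221
```

>>> step_arm([
  [0,0,0,0.6,0,0,0.22],
  [0,0,0,0,0,0,0.22],
  [0,0,0,0,0,0,0.22],
])

```text
t: 24.78
tool_pos: [589.4, -34.0, 219.1]
eef_rot: [2.323, 2.115, 0.0]
force: [0.2, -0.4, 0.0]
width: 0.221
```

>>> step_arm([
  [0,0,0,0.5,0,0,0.22],
  [0,0,0,0,0,0,0.22],
  [0,0,0,0,0,0,0.22],
])

```text
t: 25.15
tool_pos: [589.9, -34.0, 219.1]
eef_rot: [2.323, 2.115, -0.0]
force: [0.2, -1.0, 1.2]
width: 0.22
```

```bash
python3 - <<'E'
from h import *
from plant import read_state
s=read_state();print(s["tool_pos"],s["eef_rot"],s["force"],s["ft_torque"])
p=vision.capture("top");q=vision.capture("scene")
a=p[120:220,300:400];b=q[130:230,230:330]
cv2.imwrite("pics/v3.png",np.hstack([cv2.resize(x[:,:,::-1],(400,400),interpolation=cv2.INTER_CUBIC) for x in(a,b)]))
E
```

```text
[589.9 -34.  219.1] [ 2.3  2.1 -0. ] [ 0.2 -1.   1.2] [-0.1  0.  -0. ]
```

View pics/v3.png

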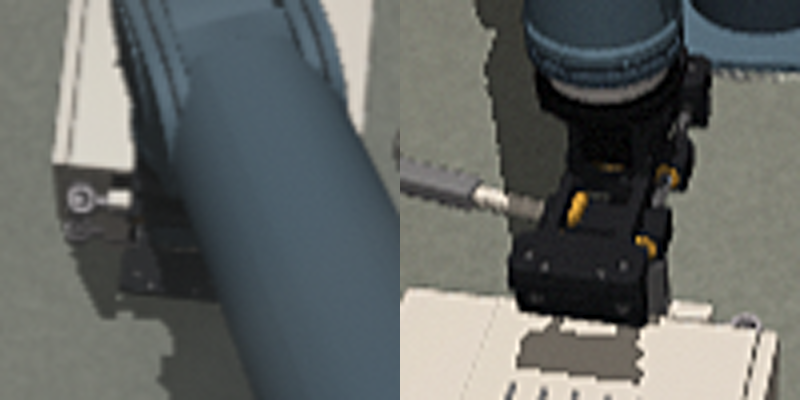

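The door is almost shut. The upper knuckle is on its pin at top crop (80,198), and the fingers clear the roof. I keep pushing until the seal answers.

>>> step_arm([
  [0,0,0,0.6,0,0,0.22],
  [0,0,0,0,0,0,0.22],
  [0,0,0,0,0,0,0.22],
])

```text
t: 25.62
tool_pos: [590.3, -34.1, 219.1]
eef_rot: [-2.323, -2.115, 0.001]
force: [-1.4, -0.7, 0.2]
width: 0.219
```

>>> step_arm([
  [0,0,0,0.5,0,0,0.22],
  [0,0,0,0,0,0,0.22],
  [0,0,0,0,0,0,0.22],
])

```text
t: 26.0
tool_pos: [590.8, -34.1, 219.1]
eef_rot: [-2.323, -2.115, 0.001]
force: [-2.0, -1.2, 1.4]
width: 0.221
```

>>> step_arm([
  [0,0,0,0.5,0,0,0.22],
  [0,0,0,0,0,0,0.22],
  [0,0,0,0,0,0,0.22],
])

```text
t: 26.38
tool_pos: [591.4, -34.1, 219.1]
eef_rot: [2.323, 2.115, -0.0]
force: [-2.3, -1.3, 0.2]
width: 0.222
```

>>> step_arm([
  [0,0,0,0.6,0,0,0.22],
  [0,0,0,0,0,0,0.22],
  [0,0,0,0,0,0,0.22],
])

```text
t: 26.75
tool_pos: [591.7, -34.1, 219.1]
eef_rot: [-2.323, -2.114, 0.001]
force: [-4.6, -0.6, 3.4]
width: 0.219
```

>>> step_arm([
  [0,0,0,0.6,0,0,0.22],
  [0,0,0,0,0,0,0.22],
  [0,0,0,0,0,0,0.22],
])

```text
t: 27.12
tool_pos: [591.9, -34.1, 219.1]
eef_rot: [-2.323, -2.114, 0.002]
force: [-8.0, -1.8, 4.4]
width: 0.22
```

```bash
python3 -c "
from plant import read_state
import numpy as np
np.set_printoptions(precision=2,suppress=True)
s=read_state();print(s['tool_pos'],s['eef_rot'],s['force'],s['ft_torque'])"
```

```text
[591.86 -34.1  219.07] [-2.32 -2.11  0.  ] [-8.05 -1.75  4.41] [-0.33  1.39  0.05]
```

The seal contact is firm at 8 N. I centre the jaws around the tab and open further. Then I lift off.

>>> step_arm([
  [0,0,0,-1.5,0,0,0.22],
  [0,0,0,-1.5,0,0,0.22],
  [0,0,0,-1.2,0,0,0.22],
  [0,0,0,0,0,0,0.4],
  [0,0,0,0,0,0,0.4],
  [0,0,0,0,0,0,0.4],
  [0,0,0,0,0,5,0.4],
  [0,0,0,0,0,15,0.4],
  [0,0,0,0,0,25,0.4],
  [0,0,0,0,0,40,0.4],
  [0,0,0,0,0,50,0.4],
  [0,0,0,-30,0,30,0.4],
])

```text
t: 28.62
tool_pos: [559.8, -33.5, 387.7]
eef_rot: [2.321, 2.113, 0.006]
force: [-0.2, -0.1, 0.9]
width: 0.401
```

>>> step_arm([
  [0,0,0,-20,-50,10,0.4],
  [0,0,0,-20,-50,0,0.4],
  [0,0,0,-20,-50,0,0.4],
  [0,0,0,-10,-55,0,0.4],
  [0,0,0,0,-55,0,0.4],
  [0,0,0,0,-55,0,0.4],
  [0,0,0,0,0,0,0.4],
  [0,0,0,0,0,0,0.4],
])

```text
t: 29.62
tool_pos: [488.8, -348.0, 394.8]
eef_rot: [2.322, 2.116, 0.002]
force: [0.0, 0.7, 0.7]
width: 0.4
```

```bash
python3 - <<'E'
from h import *
from plant import read_state
s=read_state();print(s["tool_pos"],s["force"])
p=vision.capture("top");q=vision.capture("scene")
cv2.imwrite("pics/t4.png",p[:,:,::-1]);cv2.imwrite("pics/s4.png",q[:,:,::-1])
a=p[100:200,305:405];b=q[190:270,200:330]
cv2.imwrite("pics/v4.png",np.hstack([cv2.resize(a[:,:,::-1],(500,500),interpolation=cv2.INTER_CUBIC),cv2.resize(p[60:260,140:460,::-1],(300,500))[:,:]]))
E
```

```text
[ 488.8 -348.   394.8] [0.  0.7 0.7]
```

View pics/v4.png

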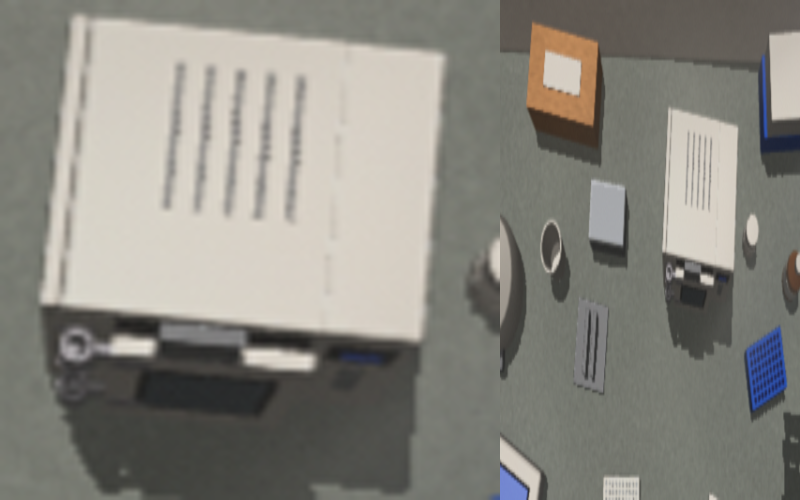

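The door hangs shut across the front: both knuckle rings at (75,345) and (72,385), panel top from (110,357) to (315,372). The stand is empty and the bystanders look unmoved. Now a numeric check of the free edge against the shut position.

```bash
python3 - <<'E'
from h import *
T=lambda u,v:(305+(u+.5)/5-.5,100+(v+.5)/5-.5)
FL=ray("top",T(43,305),205)[:2];FR=ray("top",T(420,341),205)[:2];BL=ray("top",T(73,16),205)[:2];BR=ray("top",T(444,52),205)[:2]
y=FL-FR;y2=BL-BR;print("widths",np.linalg.norm(y),np.linalg.norm(y2))
th=[np.degrees(np.arctan2(-v[0],v[1])) for v in(y,y2)];print("yaw from front/back",th)
for nm,uv,z in[("knU",(75,345),184),("panel outer free",(315,372),195),("panel outer hinge",(110,357),195),("panel inner free",(318,349),195),("tab out L",(162,345),235),("tab out R",(244,348),235)]:
    p=ray("top",T(*uv),z)[:2];u=y/np.linalg.norm(y);n=np.array([u[1],-u[0]]);d=p-FL
    print(nm,p,"local x",-90+d@n,"y",90+d@u)
a,b=cv2.imread("pics/top0.png"),cv2.imread("pics/t4.png")
m=(cv2.absdiff(a,b).max(2)>40).astype(np.uint8);m=cv2.morphologyEx(m,cv2.MORPH_OPEN,np.ones((3,3)))
n,_,st,c=cv2.connectedComponentsWithStats(m)
print([(tuple(s[:4])) for s in st[1:] if s[4]>15])
E
```

```text
widths 220.07607788646538 221.81056265477628
yaw from front/back [np.float64(-4.615633956941042), np.float64(-4.785558382024741)]
knU [589.4  36.1] local x -107.01296520175953 y 69.72875966743129
panel outer free [ 573.  -104.6] local x -111.97875471799422 y -71.81879902892709
panel outer hinge [579.9  15.4] local x -114.72720423764997 y 48.340708186455274
panel inner free [ 586.8 -106.4] local x -98.08625632631248 y -72.48419567884008
tab out L [578.3 -13.5] local x -114.0922371226187 y 19.489220968675866
tab out R [577.3 -59.7] local x -111.3101904901132 y -26.690098233067218
[(np.int32(475), np.int32(122), np.int32(127), np.int32(174)), (np.int32(560), np.int32(126), np.int32(9), np.int32(26)), (np.int32(566), np.int32(131), np.int32(41), np.int32(37)), (np.int32(598), np.int32(144), np.int32(18), np.int32(55)), (np.int32(605), np.int32(152), np.int32(16), np.int32(48)), (np.int32(337), np.int32(165), np.int32(31), np.int32(10)), (np.int32(327), np.int32(167), np.int32(9), np.int32(4)), (np.int32(225), np.int32(171), np.int32(4), np.int32(6)), (np.int32(220), np.int32(174), np.int
[... 330 characters left out ...]
466), np.int32(280), np.int32(68), np.int32(101)), (np.int32(519), np.int32(287), np.int32(121), np.int32(113)), (np.int32(612), np.int32(294), np.int32(10), np.int32(6)), (np.int32(574), np.int32(297), np.int32(8), np.int32(5)), (np.int32(570), np.int32(334), np.int32(3), np.int32(7)), (np.int32(567), np.int32(343), np.int32(5), np.int32(14)), (np.int32(547), np.int32(361), np.int32(23), np.int32(23)), (np.int32(511), np.int32(362), np.int32(32), np.int32(23)), (np.int32(327), np.int32(372), np.int32(7), np.int32(8)), (np.int32(296), np.int32(375), np.int32(8), np.int32(11)), (np.int32(333), np.int32(386), np.int32(9), np.int32(9)), (np.int32(495), np.int32(391), np.int32(14), np.int32(9))]
```

The free-edge mid-plane is at local x ≈ -105, y ≈ -72, against -104 and -70 when shut, so it agrees within measuring error. Handing in.

```bash
python3 -c "
from plant import job,read_state
print(read_state()['t']);print(job.sign_off())"
```

```text
29.725
the job is handed in; nothing more can be done
None
```

The door is hung on both hinge pins and shut against the seal. I handed the job in at 29.7 s with the gripper well clear.

- **Lift and hang:** I pinched the tab and lifted the door out of the stand. I lowered it at about right-angle open, and there was no resistance until it met the shoulders. That was at tool height 219.5, against 219.8 predicted, so both knuckles should be fully down. The lower pin itself was only partly visible.
- **Swing shut:** I swung it shut with a light 8 N grip, and about 2.4 N of sideways load showed near the end. I then opened the jaws and pushed the door home with one finger until the seal answered with 8 N.
- **Last checks:** the free edge measured x ≈ -105, y ≈ -72 in the cabinet frame (shut is -104, -70), about 1–2 mm off, which is what this picture can resolve. The upper knuckle's rim is still on its pin axis in the top view. Comparing before and after pictures, the only changes were at the door, the stand, and the areas where the arm and its shadow were, mostly on the right side. I did not measure the bystanders one by one.
- **Where checks disagreed:** the two cameras placed the knuckles about 1–3 mm apart sideways, so I went by the tool position and the scene camera. The door closed a few degrees further than my first cabinet estimate. The pins sitting about 3 mm forward of nominal explains only part of that; the rest is estimation error.

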